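# Align the quarter-turn fastener and hold the instrument's access panel shut

### The arm

A 7-joint arm with a two-finger parallel gripper is mounted at the origin on a cart in front of the work surface, level with it; the furniture and walls round the work are solid. World frame = base frame: x ahead of the robot, y to its left, z up, the work surface at z = 0. Lengths are in m, angles in rad, forces in N, time in s.
With the tool pointing down it reaches from about 0.425 to 0.95 m from the base axis. Payload 4.7 kg.
Tool frame: the origin (TCP) lies where the fingers leave the gripper's body, on its centre line; the fingertips stand 70 mm ahead of it and the grasp point (between the pads) lies arm.pinch_z ahead of it (arm.pinch_z is the distance from the TCP to the grasp point, in m); z points along the fingers, y is the line along which they close (so a half turn about z gives the same grasp; the last joint's range is limited). The gripper opens to 87 mm and grips with 3 to 60 N. Pads are 19 mm wide; open, the fingers measure 117 mm over their backs; the gripper's body (75 mm by 190 mm) begins 51 mm behind the grasp point.
Start: joints at [-1.372, 0.469, -0.049, 1.532, 0.024, 1.141, -0.082], TCP at [0.152, 0.658, 0.292] pointing down, gripper open.
Joint ranges: [-2.59, 2.59], [-0.33, 1.99], [-1.39, 1.29], [0.1, 2.45], [-1.04, 4.18], [0.21, 1.99], [-2.66, 2.66]. Speed limits (rad/s): [2.57, 2.57, 3.14, 3.14, 3.14, 3.14, 3.14].

### API

Orientations are given as [roll, pitch, yaw] about the fixed x, y, z axes, in that order (R = Rz(yaw) Ry(pitch) Rx(roll)).
In Python, from rig import arm gives the robot as it stands. The module is installed in compiled form; this text tells all that it offers.
- The arm moves only by the tool send_rows, never from a script. Its argument "increments" is a list of rows, each a list of 3 entries, a list of its own where there are three numbers: the opening, from -1 (shut) to 1 (fully open), then the shift along the tool's x, y, z normalised to -1 to 1, where 1 is 20 cm, then the turn about the tool's z normalised to -1 to 1, where 1 is pi rad. A call has 1 to 5 rows; each row is the pose to reach, as a shift and turn from the pose commanded when the call began, along the tool's axes at that moment, turning the shorter way round; what a row does not reach only later rows make up. A row lasts 1/10 s, in which the tool goes at most 50 mm and 8.59 degrees, less where a joint would pass 70% of its speed; a pose out of reach is approached as far as the arm can. A call with a number of a shift or a turn outside -1 to 1 is refused whole. A call with a gripper value outside its range is refused whole. The fingers move at their own pace and stop on an object; "force" is the grip in N (left out, the last holds). Time passes only in rows, so rows that repeat a pose let the fingers close. It gives the time, the measured TCP pose, the force, the opening and the grip force at its end, in the units of the state.
- arm.get_state(): the state, without advancing time (a new reading comes with each control period).
- arm.grab_frame(name): name is "scene" or "top" or "wrist"; returns the picture (480x640x3 uint8, red, green, blue); there is no depth.
- arm.camera_model(name): a dict with "fx", "fy", "cx", "cy" (pixels), "view" (4x4, takes a point from world to camera coordinates). Camera axes: x right, y down, z forward; pixel columns grow to the right and rows downward; lengths in m; the calibration is good to about 2 mm. A picture is of the moment at which its call begins: read the wrist's pose just before it. camera_model takes no time and is no camera call; for the wrist camera it gives the pose at the moment of the call.
- arm.finish_job(): hands the job in; it is judged then, once.
Trained networks look in the newest picture that a camera, given by its name, has taken for a name from the list of things; names that differ only in an ending like _2 or _b are one class to them, and where a whole thing is asked for, a point or a joint stands for the part that bears it (a point fixed in the world has none). Each returns a list of dicts, best first, with "confidence" (0 to 1); they miss things now and then, are a little off and sometimes report something else, mostly with a low value. They report only what shows in the picture. A call takes as long as a camera call.
- arm.find_in(name, camera): "position" ([column, row] in pixels, amid what is visible of it).
- arm.spot_point(name, camera): "position" ([column, row] in pixels: a listed point, or the origin of a listed thing).
The state is a dict: "clock": time; "qpos": joint angles; "joint_vel": joint speeds; "tau": joint torques, N m; "tcp_pos": TCP position; "ee_rot": TCP orientation; "wrist_force": force on the tool from outside, world axes, zero at the start; "wrist_torque": the same for the moment, N m; "gripper_width": finger opening in m; "grasp_force": force on a finger pad.
Only numpy, scipy, OpenCV 4.12 (cv2) and the standard library are available. Lean on these libraries where they do the work, as an engineer would, in place of code of your own. Each camera call takes 0.05 s, during which the arm holds its last target. There are 200 camera calls.

### The job

The access panel on top of the grey instrument case stands proud of its frame because its quarter-turn fastener is out of line. Pull the fastener's black wing up to its stop against its spring, turn it clockwise until its white slot line is in line with the two red marks, and let go of it so that it snaps down; then press the panel down flush onto its frame with the fingers and finish while still holding it pressed there. Do not shove or tip the beaker, the vial or the tub that stand round the case.

Things in the scene. Friction and masses are not known exactly. Their poses are not given: they have to be found in the camera images.
- unit: Grey instrument case, 150 (x) x 220 (y) x 75 mm high, fixed to the worktop; it does not move. Origin: centre of its underside, on the worktop; z up. Its x and y axes are level, y along the long side, x pointing away from the front face with the vents and two sockets. Mind the tall fixed things: a white canister on the right (x over 0.42, y under -0.42) and a balance on the left (y over 0.12).
- panel: Bare aluminium access panel, 126 (x) x 186 (y) x 6 mm, level, on four sprung shoulder screws on top of the case. Origin: centre of its underside; axes parallel to the case's. It carries the orange pad and the fastener. It only moves straight up and down.
- panel_gap (a joint): Gap between panel and frame, m: 0.010 when the panel stands proud (start, held up by springs), 0 when flush on the frame (its underside then 75 mm above the worktop). Pushing down takes about 6 N at first, 11 N when flush; it springs up when let go. Unless the fastener is aligned, its stud meets the frame below a gap of about 0.006 and pushes the wing up.
- pad (a point): Centre of the top face of the orange square pad on the panel, 40 x 40 mm, 2 mm thick, fixed to the panel 48 mm to the -y side of the panel's centre; a flat place to press with the fingers. Axes parallel to the case's; z up.
- wing (a point): Black wing of the fastener: upright bar 40 mm long, 12 thick, 34 high, white slot line along its top, on a black disc of 32 mm diameter, 48 mm to the +y side of the panel's centre. This point is on the vertical turning axis, 9 mm below the wing's top, 24 mm above the disc's top and 36 mm above the panel's top; x along the 40 mm length, y across the 12 mm thickness (grip here), z up.
- fastener_pull (a joint): How far the wing is pulled straight up, m: 0 down, 0.010 at its stop. Spring 3 N at the bottom, 8 N at the stop; it snaps down when let go if the fastener is aligned, and stays about 0.005 up if it was left on a tooth between.
- fastener_turn (a joint): Turn of the wing, rad, growing clockwise seen from above: 0 = wing along the case's x; 1.57 = aligned, wing along the case's y, in line with the two red marks on the panel; stop at 1.60. Starts at 0.05 to 0.45. Teeth block it near 0.65 unless it is pulled up over 5 mm; past about 1.4 it can drop again. It keeps its angle when let go and turns lightly (0.02 N m).
- beaker_a: Small clear beaker, 51 x 54 x 68 mm, loose, upright on the worktop on the +y side of the case. Origin: centre of its base. To be left alone.
- vial_0: Small vial with an orange cap, 28 mm diameter, 55 mm high, loose, upright on the -y side of the case. Origin: centre of its base. To be left alone.
- tub_3: Small white tub with a red cap, 44 mm diameter, 74 mm high, loose, upright behind the case (+x side). Origin: centre of its base. To be left alone.

How it is judged:
On the way, in this order (a step that is already met when the one before it is completed fails the run):
1. the fastener's wing is pulled up to its stop (at least 8.5 of 10 mm) (value of joint fastener_pull above 0.0085 m), for 0.1 s.
2. the slot is aligned with the red marks (within 11 degrees), and the wing is let go and has snapped down (value of joint fastener_turn above 1.38 rad and value of joint fastener_pull below 0.002 m and contact force between the fingers and panel below 0.5 N), for 0.2 s.
At the end, for the whole second after the job is handed in: The fastener is aligned (within 11 degrees) and down (within 2 mm), and the fingers hold the panel pressed flush on its frame (gap under 2 mm, contact force over 5 N) through the last second; beaker, vial and tub stand upright (value of joint fastener_turn above 1.38 rad and value of joint each of fastener_pull, panel_gap below 0.002 m and contact force between the fingers and panel above 5 N and angle between each of beaker_a, vial_0, tub_3's own z axis and vertical below 0.2 rad); the arm keeps its last pose, push and grip.
It fails at once if the beaker is shoved by more than 30 mm or tipped over (distance of beaker_a from where it was at the start of the episode above 0.03 m or angle between beaker_a's own z axis and vertical above 0.5 rad).
It fails at once if the vial is shoved by more than 30 mm or tipped over (distance of vial_0 from where it was at the start of the episode above 0.03 m or angle between vial_0's own z axis and vertical above 0.5 rad).
It fails at once if the tub is shoved by more than 30 mm or tipped over (distance of tub_3 from where it was at the start of the episode above 0.03 m or angle between tub_3's own z axis and vertical above 0.5 rad).
It also fails if it takes over 48 s, if anything falls off the work surface, if the arm or the gripper's body presses on something with over 40 N, if the wrist force passes 120 N, or if a joint passes its speed limit or range.

## Working session

There is one attempt and no reset: what is moved stays moved. The work goes in short steps, Python scripts to look and compute and a tool call to move; the robot and the scene stay as the last step left them, time stands still between calls to the robot, and variables do not carry over. Pictures are saved under pics/ and viewed, at most 10 in all, crops included, and the job is handed in when it is done.

Besides the shell and the picture viewer there is one more tool, called after "Call:" by a JSON object that holds its "api" and its "payload". send_rows: Moves the arm, as the interface text tells. Scaled input: -1 to 1 covers 20 cm each way for a shift and pi rad each way for a turn. Its arguments: {"type":"object","properties":{"increments":{"type":"array","items":{"type":"array"}},"force":{"type":"number"}},"required":["increments"]}

```bash
mkdir -p pics; cat > h.py <<'E'
from rig import arm
import numpy as np, cv2
def snap(c,fn=None):
    im=arm.grab_frame(c)
    if fn: cv2.imwrite('pics/'+fn,im[:,:,::-1])
    return im
def ray(m,p):
    V=np.array(m["view"]);R=V[:3,:3];t=V[:3,3]
    d=R.T@np.array([(p[0]-m["cx"])/m["fx"],(p[1]-m["cy"])/m["fy"],1.]);return -R.T@t,d/np.linalg.norm(d)
def tri(rs):
    A=0;b=0
    for c,d in rs:
        P=np.eye(3)-np.outer(d,d);A=A+P;b=b+P@c
    x=np.linalg.solve(A,b);return x,[np.linalg.norm((np.eye(3)-np.outer(d,d))@(x-c)) for c,d in rs]
def proj(m,x):
    V=np.array(m["view"]);q=V[:3,:3]@x+V[:3,3];return [m["fx"]*q[0]/q[2]+m["cx"],m["fy"]*q[1]/q[2]+m["cy"]]
def onz(m,p,z):
    c,d=ray(m,p);return c+d*(z-c[2])/d[2]
E
python3 - <<'E'
from h import *
np.set_printoptions(precision=4,suppress=True)
s=arm.get_state();print(s["clock"],s["tcp_pos"],s["ee_rot"],s["wrist_force"],s["gripper_width"],arm.pinch_z)
M={}
R={}
for c in("scene","top"):
    snap(c,c+"0.png");M[c]=arm.camera_model(c)
    for n in("wing","pad","panel","unit","beaker_a","vial_0","tub_3"):
        r=arm.spot_point(n,c);print(c,n,[(np.round(q["position"],1).tolist(),round(q["confidence"],2)) for q in r[:2]])
        if r:R[c,n]=ray(M[c],r[0]["position"])
for n in("wing","pad","panel","unit","beaker_a","vial_0","tub_3"):
    if("scene",n)in R and("top",n)in R:print(n,*tri([R["scene",n],R["top",n]]))
print(arm.get_state()["clock"])
E
```

```text
0.0 [0.1523 0.6571 0.2912] [-3.1396  0.0001  2.9138] [-0.3232  0.075   0.6769] 0.0870820586039607 0.051
scene wing [([270.3, 228.1], 0.87)]
scene pad [([307.7, 257.8], 0.63)]
scene panel [([287.3, 250.9], 0.67)]
scene unit [([290.1, 293.9], 0.7)]
scene beaker_a []
scene vial_0 [([365.4, 326.6], 0.57)]
scene tub_3 [([270.4, 226.3], 0.17)]
top wing [([262.8, 264.0], 0.86)]
top pad [([324.0, 270.4], 0.92)]
top panel [([292.2, 270.0], 0.81)]
top unit [([294.8, 274.8], 0.75)]
top beaker_a [([205.8, 254.5], 0.59), ([293.6, 276.3], 0.38)]
top vial_0 [([388.1, 277.6], 0.52)]
top tub_3 [([298.9, 215.3], 0.95)]
wing [ 0.557  -0.0681  0.1182] [np.float64(0.0006738751278475962), np.float64(0.0006738751278475961)]
pad [ 0.5523 -0.1673  0.091 ] [np.float64(0.001863981228107504), np.float64(0.0018639812281075155)]
panel [ 0.5526 -0.1152  0.088 ] [np.float64(0.0007735806868484029), np.float64(0.0007735806868484083)]
unit [ 0.5543 -0.1175 -0.0004] [np.float64(0.002328301548084358), np.float64(0.0023283015480844204)]
vial_0 [ 0.5561 -0.2892  0.0008] [np.float64(0.00012751491457282474), np.float64(0.00012751491457281655)]
tub_3 [ 0.5971 -0.095   0.1291] [np.float64(0.04902241432389701), np.float64(0.049022414323897166)]
0.8
```

View both.

View pics/top0.png

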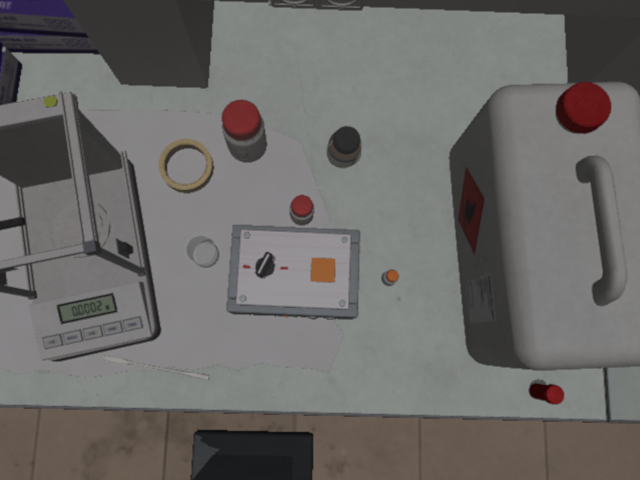

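View pics/scene0.png

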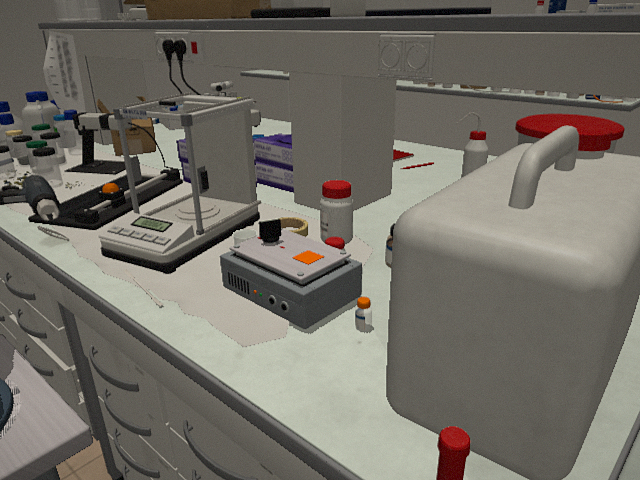

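The top view shows the wing at about (265,264) tilted clockwise from x. The red marks are at (247,267) and (284,268), the pad at (323,270), the beaker at (205,254), the vial at (391,277) and the tub at (302,209). The balance's front right post top is at about (92,245) in the top view and (190,118) in the scene view.

```bash
cat >> h.py <<'E'
def mv(tgt,yaw=None):
    s=arm.get_state();p=np.array(s["tcp_pos"]);Y=s["ee_rot"][2];d=np.array(tgt)-p
    t=np.array([d[0]*np.cos(Y)+d[1]*np.sin(Y),d[0]*np.sin(Y)-d[1]*np.cos(Y),-d[2]])/.2
    dy=0 if yaw is None else (yaw-Y+np.pi)%(2*np.pi)-np.pi
    print("norm shift",t,"turn",-dy/np.pi,"dist",np.linalg.norm(d))
E
python3 - <<'E'
from h import *
np.set_printoptions(precision=4,suppress=True)
T,S,W=[arm.camera_model(c) for c in("top","scene","wrist")]
print("post",*tri([ray(T,(92,245)),ray(S,(190,118))]), "post2",*tri([ray(T,(70,95)),ray(S,(253,98))]))
a,b=onz(T,(247,267),.091),onz(T,(284,268),.091);print("marks",a,b,np.arctan2(*(a-b)[:2][::1])) 
for p in((235,227),(358,231),(358,317),(229,313)):print(onz(T,p,.075))
print("wing ends",onz(T,(261,274),.136),onz(T,(270,254),.136))
s=arm.get_state();V=np.linalg.inv(W["view"]);print("cam",V[:3,3]-s["tcp_pos"],V[:3,2])
mv([.5,-.068,.36]);mv([.152,.658,.4])
E
```

```text
post [0.5515 0.1409 0.2944] [np.float64(0.0007478145420218374), np.float64(0.0007478145420216488)] post2 [0.754  0.1881 0.3033] [np.float64(0.0005603681491559594), np.float64(0.0005603681491558894)]
marks [ 0.5555 -0.0407  0.091 ] [ 0.5557 -0.102   0.091 ] -0.0035853108914223435
[ 0.6258 -0.0152  0.075 ]
[ 0.6257 -0.2258  0.075 ]
[ 0.4794 -0.2277  0.075 ]
[ 0.4799 -0.0132  0.075 ]
wing ends [ 0.539  -0.0677  0.136 ] [ 0.5713 -0.0805  0.136 ]
cam [-0.0703  0.0166  0.0919] [ 0.2573 -0.0598 -0.9645]
norm shift [-2.5124 -3.1416 -0.3384] turn 0.0 dist 0.8073802324047161
norm shift [ 0.0024  0.0017 -0.5384] turn 0.0 dist 0.10768314500118216
```

Call:
{"api": "send_rows", "payload": {"increments": [[1, [0, 0, -0.2], 0], [1, [-0.05, -0.06, -0.4], 0], [1, [-0.15, -0.19, -0.55], 0], [1, [-0.29, -0.36, -0.6], 0], [1, [-0.43, -0.54, -0.6], 0]], "force": 25}}

```text
clock: 1.3
tcp_pos: [0.2124, 0.5326, 0.4147]
ee_rot: [3.137, 0.001, 2.915]
wrist_force: [0.6, 0.1, 0.0]
gripper_width: 0.0869
grasp_force: 0.0
```

Call:
{"api": "send_rows", "payload": {"increments": [[1, [-0.14, -0.17, 0], 0], [1, [-0.28, -0.34, 0], 0], [1, [-0.42, -0.52, 0], 0], [1, [-0.56, -0.69, 0], 0], [1, [-0.7, -0.86, 0], 0]]}}

```text
clock: 1.8
tcp_pos: [0.3099, 0.3319, 0.4125]
ee_rot: [3.141, 0.0, 2.914]
wrist_force: [1.1, 1.1, -0.3]
gripper_width: 0.0869
grasp_force: 0.0
```

Call:
{"api": "send_rows", "payload": {"increments": [[1, [-0.14, -0.17, 0], 0], [1, [-0.28, -0.34, 0], 0], [1, [-0.42, -0.52, 0], 0], [1, [-0.56, -0.69, 0], 0], [1, [-0.7, -0.86, 0], 0]]}}

```text
clock: 2.3
tcp_pos: [0.4073, 0.1327, 0.4126]
ee_rot: [3.14, 0.001, 2.914]
wrist_force: [-0.2, 1.0, 0.1]
gripper_width: 0.0872
grasp_force: 0.0
```

Call:
{"api": "send_rows", "payload": {"increments": [[1, [-0.16, -0.17, 0], 0.01], [1, [-0.33, -0.34, 0], 0.02], [1, [-0.49, -0.5, 0.05], 0.03], [1, [-0.65, -0.67, 0.15], 0.04], [1, [-0.75, -0.83, 0.3], 0.05]]}}

```text
clock: 2.8
tcp_pos: [0.5177, -0.063, 0.3533]
ee_rot: [3.14, 0.005, 2.755]
wrist_force: [0.4, 0.5, -0.3]
gripper_width: 0.0872
grasp_force: 0.0
```

```bash
python3 - <<'E'
from h import *
np.set_printoptions(precision=4,suppress=True)
R={}
T,S=arm.camera_model("top"),arm.camera_model("scene")
W=arm.camera_model("wrist");snap("wrist","w1.png");s=arm.get_state();print(s["tcp_pos"],s["ee_rot"],s["clock"])
R0={"wing":[(T,(262.8,264.0)),(S,(270.3,228.1))],"pad":[(T,(324,270.4)),(S,(307.7,257.8))],"panel":[(T,(292.2,270)),(S,(287.3,250.9))]}
for n in("wing","pad","panel"):
    r=arm.spot_point(n,"wrist");print(n,[(np.round(q["position"],1).tolist(),round(q["confidence"],2)) for q in r[:2]])
    if r:
        w=ray(W,r[0]["position"]);print(tri([w]+[ray(*x) for x in R0[n]]))
print([proj(W,np.array(x)) for x in([.557,-.068,.127],[.5525,-.1165,.091])])
E
```

```text
[ 0.5153 -0.0694  0.3478] [-3.1343 -0.0009  2.7457] 2.85
wing [([331.4, 264.7], 0.96)]
(array([ 0.5574, -0.0692,  0.1192]), [np.float64(0.0022482678109923882), np.float64(0.0006224815768445494), np.float64(0.001877224224959594)])
pad [([230.6, 288.6], 0.9)]
(array([ 0.5528, -0.1681,  0.0921]), [np.float64(0.0021306342400680463), np.float64(0.0008871586481634193), np.float64(0.002973336232348995)])
panel [([283.9, 265.4], 0.78)]
(array([ 0.5529, -0.1152,  0.0881]), [np.float64(0.0005801220994748808), np.float64(0.0005614128526639025), np.float64(0.0010322156679867468)])
[[np.float64(333.8731908744708), np.float64(264.37456707026934)], [np.float64(282.0379162701434), np.float64(265.98405746048894)]]
```

View pics/w1.png

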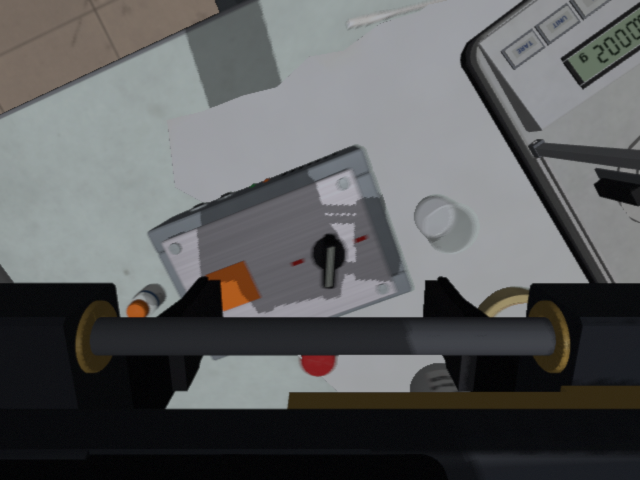

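The wrist picture shows the slot line running nearly along the tool's x, from (332,247) to (329,288). The red marks are at (297,263) and (362,239), and the pad is at (232,287).

```bash
python3 - <<'E'
from h import *
np.set_printoptions(precision=4,suppress=True)
W=arm.camera_model("wrist")
im=cv2.imread('pics/w1.png')
h=cv2.cvtColor(im,cv2.COLOR_BGR2HSV)
red=((h[...,0]<8)|(h[...,0]>172))&(h[...,1]>120)&(h[...,2]>60)
red[:,:285]=0;red[:225]=0;red[275:]=0;red[:,380:]=0
n,l,st,c=cv2.connectedComponentsWithStats(red.astype('uint8'))
m=[c[i] for i in range(1,n) if st[i,4]>8];print(m)
P=[onz(W,p,.091) for p in m];print("marks",P,"mid",sum(P)/len(P))
e1,e2=onz(W,(332,247),.136),onz(W,(329,288),.136);d=e2-e1;print("slot",e1,e2,(e1+e2)/2,np.linalg.norm(d),"yaw",np.arctan2(d[1],d[0]))
c0=im[235:300,310:350];cv2.imwrite('pics/c.png',cv2.resize(c0,None,fx=9,fy=9))
E
```

```text
[array([360.2973, 238.6486]), array([297.1714, 262.0286])]
marks [array([ 0.5505, -0.039 ,  0.091 ]), array([ 0.5494, -0.1003,  0.091 ])] mid [ 0.5499 -0.0696  0.091 ]
slot [ 0.5354 -0.0614  0.136 ] [ 0.5667 -0.0766  0.136 ] [ 0.5511 -0.069   0.136 ] 0.03476721110659752 yaw -0.45102659678228957
```

View pics/c.png

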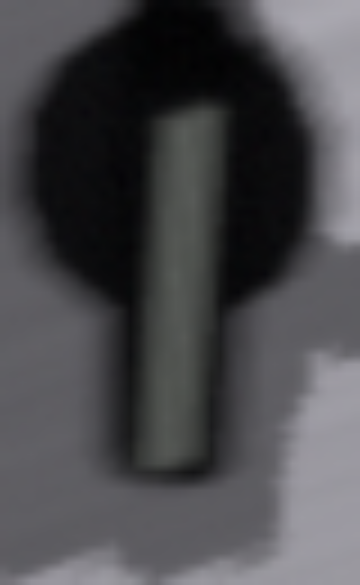

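```bash
python3 - <<'E'
from h import *
mv([.553,-.069,.26],2.70)
E
```

```text
norm shift [-0.18850832  0.03676807  0.45817414] turn 0.017414997228285652 dist 0.09936011775758734
```

Call:
{"api": "send_rows", "payload": {"increments": [[1, [-0.06, 0.01, 0.15], 0.005], [1, [-0.13, 0.02, 0.3], 0.01], [1, [-0.19, 0.035, 0.43], 0.015], [1, [-0.19, 0.035, 0.43], 0.015], [1, [-0.19, 0.035, 0.43], 0.015]]}}

```text
clock: 3.5
tcp_pos: [0.5536, -0.0675, 0.2671]
ee_rot: [3.141, 0.0, 2.712]
wrist_force: [0.3, -0.7, 0.6]
gripper_width: 0.087
grasp_force: 0.0
```

```bash
python3 - <<'E'
from h import *
np.set_printoptions(precision=4,suppress=True)
s=arm.get_state();W=arm.camera_model("wrist");im=snap("wrist","w2.png")[:,:,::-1];print(s["tcp_pos"],s["ee_rot"],s["clock"])
for n in("wing","pad","panel"):
    r=arm.spot_point(n,"wrist")
    if r:p=r[0]["position"];print(n,p,r[0]["confidence"],onz(W,p,{"wing":.127,"pad":.093,"panel":.085}[n]))
E
```

```text
[ 0.5536 -0.0675  0.2671] [3.1408 0.0002 2.7121] 3.5
wing [321.1, 259.0] 0.58 [ 0.5571 -0.0695  0.127 ]
pad [197.1, 296.1] 0.7 [ 0.5557 -0.1654  0.093 ]
panel [258.5, 264.0] 0.68 [ 0.5544 -0.1174  0.085 ]
```

View pics/w2.png

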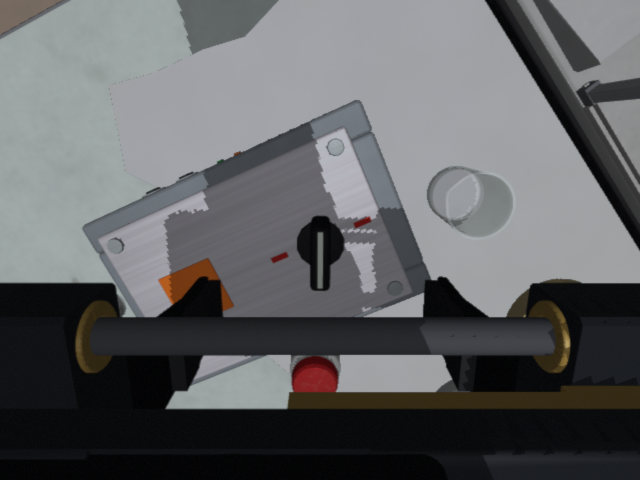

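The slot line now runs vertically in the picture, from (321,233) to (320,289), so the tool is lined up with the wing. The marks are at (280,257) and (363,221).

```bash
python3 - <<'E'
from h import *
np.set_printoptions(precision=4,suppress=True)
W=arm.camera_model("wrist");T,S=arm.camera_model("top"),arm.camera_model("scene")
P=[onz(W,p,.091) for p in((280,257),(363,221.5))];d=P[1]-P[0];print("marks",P,"mid",sum(P)/2,np.arctan2(-d[0],d[1]))
e1,e2=onz(W,(321,233),.136),onz(W,(320,289),.136);d=e2-e1;print("slot",(e1+e2)/2,np.linalg.norm(d),"yaw",np.arctan2(d[1],d[0])+np.pi)
print("slot centre tri",tri([ray(W,(320.5,261)),ray(T,(265.5,264))]))
q=[onz(W,p,.075) for p in((84,228),(360,100),(427,291))];print(q)
d=q[1]-q[0];print("case yaw",np.arctan2(-d[0],d[1]))
mv([.5545,-.0695,.127+.051],2.70)
E
```

```text
marks [array([ 0.5553, -0.1009,  0.091 ]), array([ 0.5562, -0.0386,  0.091 ])] mid [ 0.5558 -0.0698  0.091 ] -0.014260940905230729
slot [ 0.5564 -0.0703  0.136 ] 0.034258471022119166 yaw 2.6919404354198107
slot centre tri (array([ 0.5577, -0.0725,  0.1263]), [np.float64(0.0015518524902187576), np.float64(0.0015518524902186363)])
[array([ 0.4804, -0.2233,  0.075 ]), array([ 0.4833, -0.0078,  0.075 ]), array([ 0.63  , -0.0159,  0.075 ])]
case yaw -0.013182243570711053
norm shift [-0.0058 -0.0028  0.4501] turn 0.003302590606315697 dist 0.09002397941080434
```

Call:
{"api": "send_rows", "payload": {"increments": [[1, [-0.016, -0.006, 0.15], 0.006], [1, [-0.016, -0.006, 0.3], 0.006], [1, [-0.016, -0.006, 0.4], 0.006], [1, [-0.016, -0.006, 0.435], 0.006], [1, [-0.016, -0.006, 0.435], 0.006]]}}

```text
clock: 4.2
tcp_pos: [0.5557, -0.071, 0.1794]
ee_rot: [3.141, -0.0, 2.691]
wrist_force: [0.8, 0.6, 0.4]
gripper_width: 0.0866
grasp_force: 0.0
```

Call:
{"api": "send_rows", "payload": {"increments": [[-1, [0, 0, 0], 0], [-1, [0, 0, 0], 0], [-1, [0, 0, 0], 0], [-1, [0, 0, 0], 0], [-1, [0, 0, 0], 0]], "force": 30}}

```text
clock: 4.7
tcp_pos: [0.5559, -0.0712, 0.1795]
ee_rot: [3.141, 0.0, 2.691]
wrist_force: [-1.1, 0.0, -0.5]
gripper_width: 0.0551
grasp_force: 0.0
```

Call:
{"api": "send_rows", "payload": {"increments": [[-1, [0, 0, 0], 0], [-1, [0, 0, 0], 0], [-1, [0, 0, 0], 0], [-1, [0, 0, 0], 0]]}}

```text
clock: 5.1
tcp_pos: [0.5557, -0.0712, 0.1791]
ee_rot: [-3.142, -0.0, 2.691]
wrist_force: [-0.0, 0.5, 0.0]
gripper_width: 0.0227
grasp_force: 0.0
```

Call:
{"api": "send_rows", "payload": {"increments": [[-1, [0, 0, 0], 0], [-1, [0, 0, 0], 0], [-1, [0, 0, 0], 0], [-1, [0, 0, 0], 0]]}}

```text
clock: 5.5
tcp_pos: [0.5561, -0.0704, 0.1792]
ee_rot: [3.141, 0.0, 2.691]
wrist_force: [1.4, 3.4, -0.9]
gripper_width: 0.0118
grasp_force: 30.0
```

Call:
{"api": "send_rows", "payload": {"increments": [[-1, [0, 0, -0.015], 0], [-1, [0, 0, -0.03], 0], [-1, [0, 0, -0.045], 0], [-1, [0, 0, -0.055], 0], [-1, [0, 0, -0.055], 0]]}}

```text
clock: 6.0
tcp_pos: [0.556, -0.0704, 0.1894]
ee_rot: [3.141, 0.001, 2.691]
wrist_force: [5.5, 2.6, -10.4]
gripper_width: 0.0115
grasp_force: 30.0
```

Call:
{"api": "send_rows", "payload": {"increments": [[-1, [0, 0, 0], 0], [-1, [0, 0, 0], 0.03], [-1, [0, 0, 0], 0.06], [-1, [0, 0, 0], 0.09], [-1, [0, 0, 0], 0.12]]}}

```text
clock: 6.5
tcp_pos: [0.5558, -0.0708, 0.1894]
ee_rot: [-3.141, 0.0, 2.31]
wrist_force: [5.0, 2.5, -9.7]
gripper_width: 0.0114
grasp_force: 30.0
```

Call:
{"api": "send_rows", "payload": {"increments": [[-1, [0, 0, 0], 0.04], [-1, [0, 0, 0], 0.08], [-1, [0, 0, 0], 0.12], [-1, [0, 0, 0], 0.16], [-1, [0, 0, 0], 0.19]]}}

```text
clock: 7.0
tcp_pos: [0.5552, -0.0711, 0.1894]
ee_rot: [-3.14, 0.0, 1.713]
wrist_force: [2.2, 0.8, -10.2]
gripper_width: 0.0117
grasp_force: 30.0
```

Call:
{"api": "send_rows", "payload": {"increments": [[-1, [0, 0, 0], 0.03], [-1, [0, 0, 0], 0.046], [-1, [0, 0, 0], 0.046], [-1, [0, 0, 0], 0.046]]}}

```text
clock: 7.4
tcp_pos: [0.555, -0.0711, 0.1894]
ee_rot: [-3.14, 0.0, 1.573]
wrist_force: [2.6, 0.7, -11.8]
gripper_width: 0.0121
grasp_force: 30.0
```

Call:
{"api": "send_rows", "payload": {"increments": [[1, [0, 0, 0], 0], [1, [0, 0, 0], 0], [1, [0, 0, 0], 0], [1, [0, 0, 0], 0], [1, [0, 0, 0], 0]]}}

```text
clock: 7.9
tcp_pos: [0.5559, -0.0714, 0.1906]
ee_rot: [3.141, -0.0, 1.572]
wrist_force: [-0.7, 1.0, 0.1]
gripper_width: 0.0439
grasp_force: 0.0
```

Call:
{"api": "send_rows", "payload": {"increments": [[1, [0, 0, -0.1], 0], [1, [0, 0, -0.3], 0], [1, [0, 0, -0.43], 0], [1, [0, 0, -0.43], 0]]}}

```text
clock: 8.3
tcp_pos: [0.5576, -0.0722, 0.2799]
ee_rot: [3.134, -0.0, 1.572]
wrist_force: [-0.7, -0.4, 0.2]
gripper_width: 0.0753
grasp_force: 0.0
```

```bash
python3 - <<'E'
from h import *
np.set_printoptions(precision=4,suppress=True)
s=arm.get_state();W=arm.camera_model("wrist");im=snap("wrist","w3.png");print(s["tcp_pos"],s["ee_rot"],s["clock"],s["wrist_force"])
r=arm.spot_point("wing","wrist");print(r)
for z in(.127,.132,.137):print(proj(W,np.array([.556,-.0703,z])))
r=arm.spot_point("pad","wrist");print([(q["confidence"],onz(W,q["position"],.093)) for q in r])
E
```

```text
[ 0.5576 -0.0722  0.2799] [ 3.1344 -0.0001  1.5722] 8.3 [-0.7138 -0.3628  0.2085]
[{'position': [314.5, 243.4], 'confidence': 0.94}, {'position': [315.5, 352.1], 'confidence': 0.66}]
[np.float64(318.1418470974479), np.float64(243.95728089605907)]
[np.float64(318.12409745285726), np.float64(246.20632842060346)]
[np.float64(318.10564921496575), np.float64(248.54389431102368)]
[(0.57, array([ 0.5514, -0.1644,  0.093 ]))]
```

View pics/w3.png

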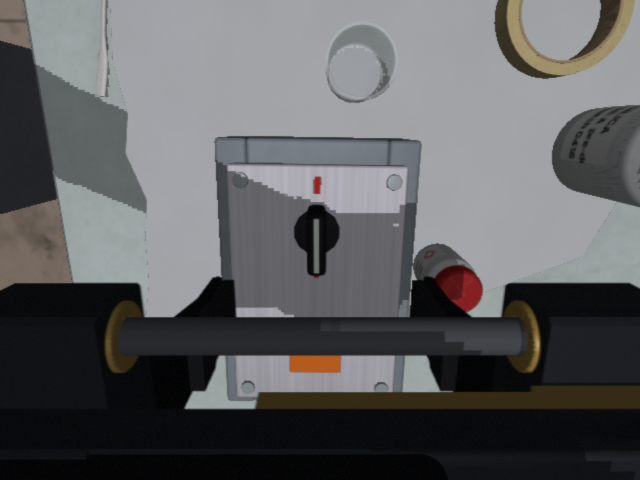

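The slot now lies in line with the red mark at (317,185) and the wing is down; its point at (315,243) matches pull 0. Next I close the fingers and move over the pad.

Call:
{"api": "send_rows", "payload": {"increments": [[-1, [-0.12, -0.01, 0], 0], [-1, [-0.24, -0.015, 0], 0], [-1, [-0.36, -0.015, 0], 0], [-1, [-0.47, -0.015, 0.05], 0], [-1, [-0.47, -0.015, 0.2], 0]], "force": 30}}

```text
clock: 8.95
tcp_pos: [0.553, -0.1696, 0.237]
ee_rot: [3.138, 0.003, 1.567]
wrist_force: [0.1, 0.4, -0.4]
gripper_width: 0.0546
grasp_force: 0.0
```

Call:
{"api": "send_rows", "payload": {"increments": [[-1, [0, 0, 0.1], 0], [-1, [0, 0, 0.2], 0], [-1, [0, 0, 0.23], 0], [-1, [0, 0, 0.23], 0], [-1, [0, 0, 0.23], 0]]}}

```text
clock: 9.45
tcp_pos: [0.5531, -0.1654, 0.1905]
ee_rot: [3.141, 0.0, 1.572]
wrist_force: [0.4, 0.2, 1.5]
gripper_width: 0.0147
grasp_force: 0.0
```

Call:
{"api": "send_rows", "payload": {"increments": [[-1, [0, 0, 0], 0], [-1, [0, 0, 0], 0], [-1, [0, 0, 0], 0]]}}

```text
clock: 9.75
tcp_pos: [0.5532, -0.1651, 0.1908]
ee_rot: [3.141, -0.0, 1.573]
wrist_force: [0.1, 0.4, 1.1]
gripper_width: 0.0011
grasp_force: 0.0
```

Call:
{"api": "send_rows", "payload": {"increments": [[-1, [0, 0, 0.06], 0], [-1, [0, 0, 0.11], 0], [-1, [0, 0, 0.135], 0], [-1, [0, 0, 0.155], 0], [-1, [0, 0, 0.155], 0]]}}

```text
clock: 10.25
tcp_pos: [0.5522, -0.1648, 0.1588]
ee_rot: [-3.139, -0.002, 1.572]
wrist_force: [-2.7, 2.2, 8.4]
gripper_width: 0.0007
grasp_force: 4.2
```

Call:
{"api": "send_rows", "payload": {"increments": [[-1, [0, 0, 0.01], 0], [-1, [0, 0, 0.02], 0], [-1, [0, 0, 0.03], 0], [-1, [0, 0, 0.035], 0], [-1, [0, 0, 0.035], 0]]}}

```text
clock: 10.75
tcp_pos: [0.5522, -0.1648, 0.1531]
ee_rot: [-3.14, -0.003, 1.572]
wrist_force: [-4.6, 2.4, 14.1]
gripper_width: 0.0006
grasp_force: 7.0
```

Call:
{"api": "send_rows", "payload": {"increments": [[-1, [0, 0, 0.005], 0], [-1, [0, 0, 0.01], 0], [-1, [0, 0, 0.01], 0], [-1, [0, 0, 0.01], 0]]}}

```text
clock: 11.15
tcp_pos: [0.5522, -0.165, 0.1529]
ee_rot: [-3.14, -0.005, 1.572]
wrist_force: [-9.5, 5.7, 28.8]
gripper_width: 0.0009
grasp_force: 14.0
```

```bash
python3 - <<'E'
from h import *
im=snap("scene");cv2.imwrite('pics/s2.png',cv2.resize(im[190:340,210:390,::-1],None,fx=4,fy=4))
S=arm.camera_model("scene");s=arm.get_state();print(s["wrist_force"],s["tcp_pos"],[q for q in arm.find_in("wing","scene")[:1]])
E
```

```text
[-9.51240915  5.07208224 27.84818054] [ 0.55223609 -0.16498882  0.15289255] [{'position': [267.7, 245.1], 'confidence': 0.46}]
```

View pics/s2.png

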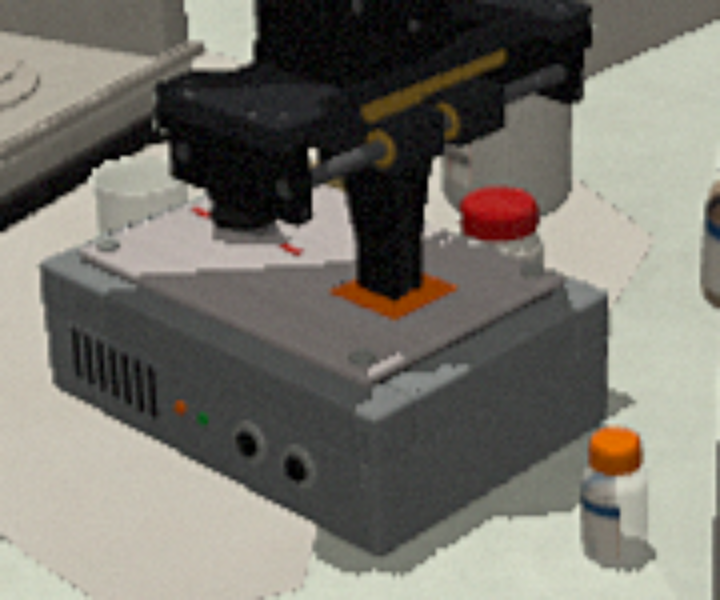

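The panel is flush with the fingers on the pad. The tub and vial are upright and the beaker stands behind the case. Handing in.

```bash
python3 -c "
from rig import arm
print(arm.finish_job())"
```

```text
the job is handed in; nothing more can be done
None
```

I pulled the fastener to its stop, turned it into line with the red marks and let it snap down, then handed the job in at about 11 s with the fingers holding the panel flush at about 28 N; the judge's verdict was not shown.

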